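# Feed plate boxes label-up into the packing chute

### The arm

A 7-joint arm with a two-finger parallel gripper is mounted at the origin on the work surface. World frame = base frame: x ahead of the robot, y to its left, z up, the work surface at z = 0. Lengths are in m, angles in rad, forces in N, time in s.
With the tool pointing down it reaches from about 0.425 to 0.875 m from the base axis. Payload 9.9 kg.
Tool frame: the origin (TCP) lies midway between the tips of the shut fingers; the grasp point (between the pads) lies 19 mm behind it (pinch_z is the distance from the TCP to the grasp point, in m); z points along the fingers, y is the line along which they close (so a half turn about z gives the same grasp; the last joint's range is limited). The gripper opens to 85 mm and grips with 20 to 120 N. Pads are 22 mm wide; open, the fingers measure 114 mm over their backs; the gripper's body (76 mm by 85 mm) begins 54 mm behind the grasp point. The pads swing forward as they close: fully open they stand 13 mm farther back than shut.
Start: joints at [1.04, 0.576, 0.025, 1.437, -0.015, 1.129, -0.057], TCP at [0.292, -0.609, 0.231] pointing down, gripper open.
Joint ranges: [-2.76, 2.76], [-0.34, 2.15], [-1.52, 1.57], [0.19, 2.46], [-1.09, 4.23], [0.17, 1.99], [-2.82, 2.82]. Speed limits (rad/s): [2.22, 2.22, 3.01, 3.01, 3.14, 3.14, 3.14].

### API

Orientations are given as [roll, pitch, yaw] about the fixed x, y, z axes, in that order (R = Rz(yaw) Ry(pitch) Rx(roll)).
In Python, from workcell import get_state, snapshot, camera_info, close_job, pinch_z gives the robot as it stands.
- The arm moves only by the tool carry_out, never from a script. Its argument "motion" is a list of rows, each a list of 3 entries, a list of its own where there are three numbers: the shift along the tool's x, y, z in units of 20 mm (1.0 is 20 mm), then the turn, a rotation vector about the tool's x, y, z in units of 2 rad (1.0 is 2 rad), then the opening, from 0 (shut) to 1 (fully open). In form: [[[dx, dy, dz], [rx, ry, rz], jaw], ...]. A call has 1 to 20 rows; each row shifts and turns the commanded pose from where the row before left it, along the tool's axes as they then stand; what a row does not reach is not made up. A row lasts 1/12 s, in which the tool goes at most 41.7 mm and 7.16 degrees, less where a joint would pass 70% of its speed; a pose out of reach is approached as far as the arm can. A call with a number of a shift or a turn outside -1 to 1 is refused whole. A call with a gripper value outside its range is refused whole. The fingers move at their own pace and stop on an object; "force" is the grip in N (left out, the last holds). Time passes only in rows, so rows that do not move let the fingers close. It gives the time, the measured TCP pose, the force, the opening and the grip force at its end, in the units of the state.
- get_state(): the state, without advancing time (a new reading comes with each control period).
- snapshot(name): name is "scene" or "top" or "wrist"; returns (picture, depth): 384x512x3 uint8, red, green, blue; 384x512 float32, m along the optical axis (not along the pixel's ray), 0 where there is no reading.
- camera_info(name): a dict with "fx", "fy", "cx", "cy" (pixels), "view" (4x4, takes a point from world to camera coordinates); the wrist camera has in their place "T_tool_cam" (4x4, takes a point from camera to tool coordinates, whose origin is the TCP and whose axes are the flange's). Camera axes: x right, y up, looking along -z (the intrinsics and any distortion apply to the point x, -y, -z); pixel columns grow to the right and rows downward; lengths in m; the calibration is good to about 2 mm. The wrist camera is an equidistant fisheye: a pixel r from the principal point sees the ray r / f radians off the axis. A picture is of the moment at which its call begins: read the wrist's pose just before it. camera_info takes no time and is no camera call.
- close_job(): hands the job in; it is judged then, once.
The state is a dict: "time_s": time; "joints": joint angles; "joint_velocities": joint speeds; "tau": joint torques, N m; "position": TCP position; "orientation": TCP orientation; "ft_force": force on the tool from outside, world axes, zero at the start; "moment": the same for the moment, N m; "finger_gap": finger opening in m; "finger_force": force on a finger pad.
Only numpy, scipy, OpenCV 4.12 (cv2) and the standard library are available. Lean on these libraries where they do the work, as an engineer would, in place of code of your own. Each camera call takes 0.05 s, during which the arm holds its last target. There are 200 camera calls.

### The job

Two black boxes of glass plates are standing on edge on the bench. Load both into the gravity chute label up: they must end at rest on the slope, one behind the other, each lying flat and lengthwise with its paper label uppermost. Never drop a box, and leave everything else on the bench where it is.

Things in the scene. Friction and masses are not known exactly. Their poses are not given: they have to be found in the camera images.
- box_a: Black plate box 150 x 90 x 32 mm, 0.25 to 0.5 kg, brown card tray on the side opposite the cream label. Starts on the bench standing on a long edge, 90 mm tall, 32 mm thick, length within 25 degrees of world x, label to about +y, left or right of the chute. Origin at its centre; x along its length, y out of the label face, z along its width (up at start). Pushed near its top it tips, not slides.
- box_b: Second plate box, same as box_a in make, size, weight and axes (origin at its centre, x along its length, y out of the label face, z up at the start). Also starts standing on a long edge, on the other side of the chute from box_a, with its label facing about -y.
- chute: Fixed gravity chute; its x axis points down the run, within 9 degrees of world x; z up. Origin: middle of the crest, 109 mm above the bench. Before it, level at that height: a loading board 200 mm wide from x = -230 to -60 mm (not slippery), then a steel entry to x = 0. After it a steel channel 104 mm wide, 35 mm walls, falls 16 degrees for 340 mm to an end stop. Steel is slippery (friction 0.12).
- board_edge (a point): Middle of the loading board's near edge, at its top face, 230 mm before the crest on the chute's centre line. On the last 60 mm before the crest two upright cheeks, 35 mm high, narrow from 180 to 104 mm apart. A flat box pushed until its centre is 30 mm past the crest runs down by itself; the slope takes two boxes end to end with 40 mm to spare.
- tape_roll: Bystander: roll of cream masking tape lying flat, 104 mm across, 36 mm high. Origin at the centre of its underside.
- pencil: Bystander: yellow and black pencil, 180 mm long, 8 mm thick. Origin at mid length, underside.
- amber_bottle: Bystander: amber glass bottle, 60 mm across, 140 mm tall. Origin at the centre of its underside.
- brush_jar: Bystander: white plastic jar, 76 mm across, 100 mm tall, with brushes standing up to 140 mm. Origin at the centre of its underside.
- portfolio_box: Bystander: flat black portfolio box with a dark red band, 200 x 150 x 40 mm, no label. Origin at the centre of its underside.
- steel_rule: Bystander: steel rule 310 x 30 x 3 mm lying flat. Origin at the centre of its underside, x along its length.
There are look-alikes about, which are no part of the job. What is shaped like the box_b but orange is not meant.

How it is judged:
By the outcome, as a careful person would: the job done as asked, in the order asked, and still so for the second after the job is handed in, with the robot touching nothing.
It also fails if it takes over 72 s, if anything falls off the work surface, if the arm or the gripper's body presses on something with over 40 N, if the wrist force passes 120 N, or if a joint passes its speed limit or range.

## Working session

There is one attempt and no reset: what is moved stays moved. The work goes in short steps, Python scripts to look and compute and a tool call to move; the robot and the scene stay as the last step left them, time stands still between calls to the robot, and variables do not carry over. Pictures are saved under pics/ and viewed, at most 10 in all, crops included, and the job is handed in when it is done.

Besides the shell and the picture viewer there is one more tool, called after "Request:" in YAML: its name, and indented under it one key for each argument. carry_out: Moves the arm, as the interface text tells. Shifts and turns lie within -1 to 1; 1 stands for 20 mm of shift or 2 rad of turn. Its arguments: {"type":"object","properties":{"motion":{"type":"array"},"force":{"type":"number"}},"required":["motion"]}

```bash
mkdir -p pics; cat > h.py <<'E'
import numpy as np, cv2
from workcell import *
def snap(n,f):
    p,d=snapshot(n); cv2.imwrite('pics/'+f+'.png',p[:,:,::-1]); np.savez('pics/'+f+'.npz',p=p,d=d); return p,d
def pts(n,d):
    c=camera_info(n); V=np.array(c['view']); v,u=np.mgrid[:d.shape[0],:d.shape[1]]
    X=np.stack([(u-c['cx'])/c['fx']*d,-(v-c['cy'])/c['fy']*d,-d],-1)
    return (X-V[:3,3])@V[:3,:3]
E
python3 - <<'E'
from h import *
print(get_state())
for n in('scene','top'):
    p,d=snap(n,n); c=camera_info(n); print({k:(np.round(v,3).tolist()) for k,v in c.items() if k!='name'} if 1 else 0)
a=cv2.imread('pics/scene.png');b=cv2.imread('pics/top.png')
cv2.imwrite('pics/both.png',cv2.resize(np.vstack([a,b]),(400,600)))
E
```

```text
{'time_s': 0.0, 'joints': array([ 1.04023727,  0.57649662,  0.02484133,  1.43789779, -0.01498332,
        1.12897683, -0.05646357]), 'joint_velocities': array([-0.00210967, -0.00165383, -0.00031735,  0.00088375, -0.00079152,
        0.00021524,  0.00028075]), 'tau': array([-1.17586904e-03, -7.65739560e+01,  2.25028194e+00, -2.85960299e+01,
        1.51960098e-02,  1.27514906e-02,  2.37742199e-05]), 'position': array([ 0.29144344, -0.60835358,  0.23047005]), 'orientation': array([-3.14000147e+00,  9.55061561e-05,  4.46839259e-01]), 'ft_force': array([ 0.21213352,  0.31895878, -0.39326773]), 'moment': array([ 0.05107638, -0.04201706, -0.01669509]), 'finger_force': 0.0, 'finger_gap': 0.08520706778182861}
{'fx': 433.347, 'fy': 433.347, 'cx': 254.351, 'cy': 193.215, 'view': [[-0.39, 0.921, -0.012, 0.205], [-0.562, -0.228, 0.795, 0.222], [0.729, 0.317, 0.607, -2.116], [0.0, 0.0, 0.0, 1.0]]}
{'fx': 443.128, 'fy': 443.128, 'cx': 260.604, 'cy': 194.246, 'view': [[0.02, -1.0, 0.015, -0.019], [0.993, 0.021, 0.119, -0.493], [-0.12, 0.013, 0.993, -1.509], [0.0, 0.0, 0.0, 1.0]]}
```

View pics/top.png

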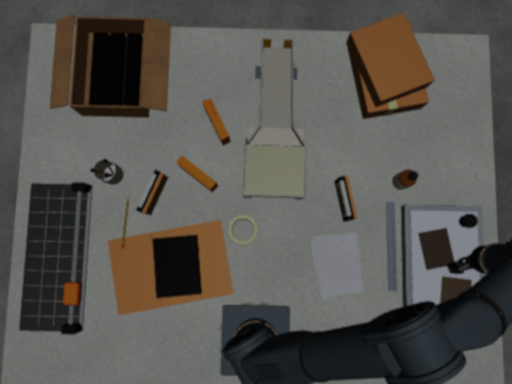

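View pics/scene.png

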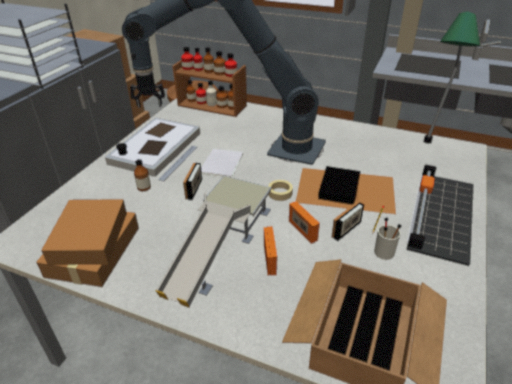

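```bash
python3 - <<'E'
from h import *
z=np.load('pics/top.npz');X=pts('top',z['d']);p=z['p'].astype(int)
s=np.load('pics/scene.npz');XS=pts('scene',s['d'])
def rect(P,z0,z1,x0,x1,y0,y1,name):
    m=(P[...,2]>z0)&(P[...,2]<z1)&(P[...,0]>x0)&(P[...,0]<x1)&(P[...,1]>y0)&(P[...,1]<y1)
    q=P[m][:,:2].astype(np.float32); r=cv2.minAreaRect(q*1000); print(name,m.sum(),np.round(r[0],1),np.round(r[1],1),round(r[2],1),'zmed',np.median(P[m][:,2])); return m
for r,c in [(192,152),(198,345),(170,275),(100,277),(229,242),(172,197),(120,217),(262,178),(180,404),(170,107),(245,392)]: print((r,c),X[r,c].round(3),p[r,c])
for P in(X,XS):
  for (r,c) in [(192,152),(198,345)]:
    x,y,_=X[r,c]; rect(P,0.075,0.11,x-.12,x+.12,y-.1,y+.1,'boxtop')
  x,y,_=X[170,275]; m=rect(P,0.102,0.116,x-.15,x+.2,y-.15,y+.15,'board')
# board near edge
a=cv2.resize(z['p'][80:240,120:370,::-1],None,fx=3,fy=3,interpolation=cv2.INTER_CUBIC)
b=cv2.resize(s['p'][150:250,170:370,::-1],None,fx=3,fy=3,interpolation=cv2.INTER_CUBIC)
cv2.imwrite('pics/c1.png',a);cv2.imwrite('pics/c2.png',b)
E
```

```text
(192, 152) [0.486 0.355 0.085] [111  73  41]
(198, 345) [ 0.48  -0.291  0.083] [117 123 121]
(170, 275) [ 0.566 -0.054  0.109] [120 119 102]
(100, 277) [ 0.817 -0.058  0.075] [109 108 102]
(229, 242) [ 0.373  0.054 -0.003] [113 115 112]
(172, 197) [0.557 0.207 0.086] [126  76  21]
(120, 217) [0.737 0.145 0.09 ] [126  76  20]
(262, 178) [0.255 0.267 0.035] [10  9  9]
(180, 404) [ 0.543 -0.486  0.099] [59 32 12]
(170, 107) [0.571 0.536 0.003] [129 132 139]
(245, 392) [ 0.327 -0.472  0.005] [75 81 89]
boxtop 528 [520.1 337.6] [ 66.7 232.5] 52.5 zmed 0.08725603043913949
boxtop 460 [ 482.  -299.1] [149.5  35.8] 12.6 zmed 0.08665116537013076
board 3891 [610.2 -50.4] [268.7 206.1] 0.4 zmed 0.10691243905370008
boxtop 336 [524.3 341.7] [ 70.2 227.1] 51.7 zmed 0.08763189371330396
boxtop 207 [ 487.6 -298. ] [156.3  36. ] 14.0 zmed 0.08747993596435626
board 2026 [620.1 -52. ] [211.  289.5] 89.5 zmed 0.10789426128630197
```

View pics/c1.png

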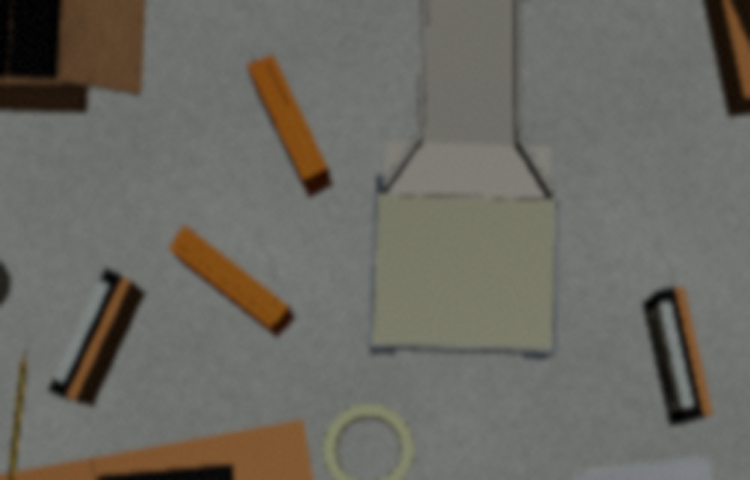

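View pics/c2.png

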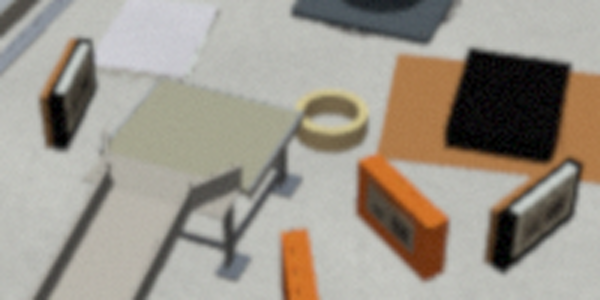

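Both black boxes are found. In the top view box 1 is near pixel (152,192) on the +y side and box 2 near (345,198) on the -y side. The chute board is around (275,170). The label sides need a closer look.

Request:
carry_out:
  motion:
    - [[0.9,-0.63,-0.2],[0,0,0.01],1]
    - [[0.9,-0.63,-0.2],[0,0,0.01],1]
    - [[0.9,-0.63,-0.2],[0,0,0.01],1]
    - [[0.9,-0.63,-0.2],[0,0,0.01],1]
    - [[0.9,-0.63,-0.2],[0,0,0.01],1]
    - [[0.9,-0.63,-0.2],[0,0,0.01],1]
    - [[0.9,-0.63,-0.2],[0,0,0.01],1]
    - [[0.9,-0.63,-0.2],[0,0,0.01],1]
    - [[0.9,-0.63,-0.2],[0,0,0.01],1]
    - [[0.9,-0.63,-0.2],[0,0,0.01],1]
    - [[0.9,-0.63,-0.2],[0,0,0.01],1]
    - [[0,0,0],[0,0,0],1]

```text
time_s: 1.1
position: [0.4345, -0.4072, 0.2757]
orientation: [-3.14, -0.003, 0.232]
ft_force: [0.9, 0.3, -0.2]
finger_gap: 0.0858
finger_force: 0.0
```

```bash
python3 - <<'E'
from h import *
s=get_state(); print(s['joints'].round(3),s['position'].round(3),s['orientation'].round(3))
p,d=snap('wrist','w1'); np.set_printoptions(suppress=True); c=camera_info('wrist'); print(c)
cv2.imwrite('pics/w1s.png',p[:,:,::-1])
E
```

```text
[ 0.642  0.42   0.051  1.591 -0.027  1.13  -0.638] [ 0.435 -0.407  0.276] [-3.14e+00 -3.00e-03  2.32e-01]
{'fx': 297.3186396354542, 'fy': 297.3186396354542, 'cx': 254.8717939330079, 'cy': 192.59007031106938, 'T_tool_cam': array([[-0.00053442,  0.95113146,  0.30878578,  0.07900469],
       [ 0.99999985,  0.00053471,  0.00008368, -0.00080856],
       [-0.00008552,  0.30878578, -0.95113161, -0.14208369],
       [ 0.        ,  0.        ,  0.        ,  1.        ]])}
```

View pics/w1.png

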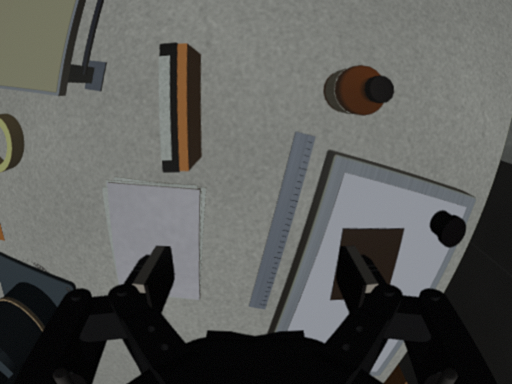

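The wrist view shows box_a's top at about pixels (160–200, 43–172). Its brown tray side faces -y and its label faces +y. Next I'll measure the box and the board.

```bash
cat >> h.py <<'E'
from scipy.spatial.transform import Rotation as Ro
def wpts(d,s):
    c=camera_info('wrist'); v,u=np.mgrid[:d.shape[0],:d.shape[1]]; a=(u-c['cx'])/c['fx'];b=(v-c['cy'])/c['fy'];t=np.hypot(a,b)+1e-9
    k=np.tan(np.minimum(t,1.4))/t; X=np.stack([a*k*d,-b*k*d,-d],-1); T=c['T_tool_cam']
    R=Ro.from_euler('xyz',s['orientation']).as_matrix(); return (X@T[:3,:3].T+T[:3,3])@R.T+s['position']
def rect(P,z0,z1,x0,x1,y0,y1):
    m=(P[...,2]>z0)&(P[...,2]<z1)&(P[...,0]>x0)&(P[...,0]<x1)&(P[...,1]>y0)&(P[...,1]<y1)
    q=P[m][:,:2].astype(np.float32); r=cv2.minAreaRect(q*1000); return m.sum(),np.round(r[0],1),np.round(r[1],1),round(r[2],1)
def tool(s,target):  # shift to target in tool axes, units of 20 mm
    R=Ro.from_euler('xyz',s['orientation']).as_matrix(); return (R.T@(np.array(target)-s['position'])/.02).round(2)
E
python3 - <<'E'
from h import *
s=get_state(); d=np.load('pics/w1.npz')['d']; P=wpts(d,s)
print(rect(P,.083,.1,.38,.6,-.36,-.24),P[270,230].round(4),P[40,30].round(4),P[108,167],P[108,192])
# board/chute axis from top view
X=pts('top',np.load('pics/top.npz')['d']); 
q=[]
for x in np.arange(.46,1.0,.03):
    m=(abs(X[...,0]-x)<.006)&(abs(X[...,1]+.055)<.2)&(X[...,2]>.025)&((X[...,2]<.13))
    y=X[m][:,1]
    if m.sum()>5: print(round(x,2),y.min().round(3),y.max().round(3),((y.min()+y.max())/2).round(4),np.median(X[m][:,2]).round(3))
m=(abs(X[...,2]-.108)<.012)&(abs(X[...,1]+.055)<.07)&(X[...,0]<.56); print('near edge x',X[m][:,0].min())
E
```

```text
(np.int64(3659), array([ 482. , -301.6]), array([150.6,  33.8]), 12.4) [ 0.2365 -0.4118 -0.0006] [ 0.5435 -0.0902  0.1064] [ 0.48018233 -0.2955522   0.08830472] [ 0.48316392 -0.31769319  0.05604069]
0.49 -0.154 0.051 -0.0518 0.107
0.52 -0.154 0.143 -0.0054 0.107
0.55 -0.154 0.052 -0.051 0.107
0.58 -0.153 0.05 -0.0518 0.107
0.61 -0.153 0.05 -0.0515 0.106
0.64 -0.154 0.051 -0.0513 0.107
0.67 -0.143 0.134 -0.0044 0.107
0.7 -0.146 0.145 -0.0006 0.106
0.73 -0.105 0.143 0.0186 0.1
0.76 -0.109 0.143 0.0169 0.093
0.79 -0.11 0.001 -0.0544 0.084
0.82 -0.11 0.001 -0.0545 0.076
0.85 -0.111 0.002 -0.0544 0.067
0.88 -0.107 -0.001 -0.0542 0.058
0.91 -0.108 -0.001 -0.0542 0.049
0.94 -0.109 0.003 -0.053 0.041
0.97 -0.109 0.0 -0.0544 0.032
1.0 -0.11 0.001 -0.0546 0.027
near edge x 0.03649122407666851
```

Request:
carry_out:
  motion:
    - [[0.69,-0.93,0.6],[0,0,0.002],1]
    - [[0.69,-0.93,0.6],[0,0,0.002],1]
    - [[0.69,-0.93,0.6],[0,0,0.002],1]
    - [[0.69,-0.93,0.6],[0,0,0.002],1]
    - [[0.69,-0.93,0.6],[0,0,0],1]
    - [[0,0,0.98],[0,0,0],1]
    - [[0,0,0.98],[0,0,0],1]
    - [[0,0,0.98],[0,0,0],1]
    - [[0,0,0.98],[0,0,0],1]
    - [[0,0,0.98],[0,0,0],1]
    - [[0,0,0.98],[0,0,0],1]
    - [[0,0,0.98],[0,0,0],1]
    - [[0,0,0.98],[0,0,0],1]
    - [[0,0,0],[0,0,0],1]
    - [[0,0,0],[0,0,0],0.2]
    - [[0,0,0],[0,0,0],0.2]
    - [[0,0,0],[0,0,0],0.2]
    - [[0,0,0],[0,0,0],0.2]
    - [[0,0,0],[0,0,0],0.2]
    - [[0,0,0],[0,0,0],0.2]
  force: 60

```text
time_s: 2.82
position: [0.478, -0.3053, 0.0597]
orientation: [3.141, -0.001, 0.211]
ft_force: [-2.2, 2.5, 8.4]
finger_gap: 0.0317
finger_force: 59.1
```

Request:
carry_out:
  motion:
    - [[0,0,-1],[0,0,0],0.2]
    - [[0,0,-1],[0,0,0],0.2]
    - [[0,0,-1],[0,0,0.018],0.2]
    - [[0,0,-1],[0,0,0.018],0.2]
    - [[0,0,-1],[0,0,0.018],0.2]
    - [[0,0,-1],[0,0,0.018],0.2]
    - [[0,0,-1],[0,0,0.018],0.2]
    - [[0,0,-1],[0,0,0.019],0.2]
    - [[0,0,-1],[0,0,0],0.2]
    - [[0,0,-1],[0,0,0],0.2]
    - [[0,0,-1],[0,0,0],0.2]
    - [[0,0,0],[0.06,0,0],0.2]
    - [[0,0,0],[0.06,0,0],0.2]
    - [[0,0,0],[0.06,0,0],0.2]
    - [[0,0,0],[0.06,0,0],0.2]
    - [[0,0,0],[0.06,0,0],0.2]

```text
time_s: 4.15
position: [0.4776, -0.3066, 0.2798]
orientation: [-2.538, -0.003, -0.007]
ft_force: [0.3, -0.2, -4.4]
finger_gap: 0.031
finger_force: 63.7
```

```bash
python3 - <<'E'
from h import *
s=get_state(); print(s['joints'].round(3),s['position'].round(3),s['orientation'].round(3),Ro.from_euler('xyz',s['orientation']).as_matrix().round(3))
E
```

```text
[ 0.755  0.623  0.     1.387 -0.431  1.569 -0.724] [ 0.478 -0.307  0.28 ] [-2.538 -0.003 -0.007] [[ 1.    -0.005  0.006]
 [-0.007 -0.823  0.568]
 [ 0.003 -0.568 -0.823]]
```

Request:
carry_out:
  motion:
    - [[0.54,0,0],[0.05,0,0],0.2]
    - [[0.54,0,0],[0.05,0,0],0.2]
    - [[0.54,0,0],[0.05,0,0],0.2]
    - [[0.54,0,0],[0.05,0,0],0.2]
    - [[0.54,0,0],[0.05,0,0],0.2]
    - [[0.54,0,0],[0.05,0,0],0.2]
    - [[0.54,0,0],[0.05,0,0],0.2]
    - [[0.54,0,0],[0.05,0,0],0.2]
    - [[0,0,0],[0,0,0],0.2]

```text
time_s: 4.9
position: [0.5643, -0.306, 0.2713]
orientation: [-1.725, 0.007, -0.007]
ft_force: [-0.1, 1.4, -8.4]
finger_gap: 0.031
finger_force: 63.8
```

```bash
python3 - <<'E'
from h import *
s=get_state(); print(s['joints'].round(3),s['position'].round(3),s['orientation'].round(3),tool(s,[.565,-.17,.17]))
E
```

```text
[ 0.995  1.151 -0.499  0.959 -0.671  1.979 -1.015] [ 0.564 -0.306  0.271] [-1.725  0.007 -0.007] [0.02 3.96 7.5 ]
```

Request:
carry_out:
  motion:
    - [[0,0.2,0.9],[-0.01,0,0],0.2]
    - [[0,0.2,0.9],[-0.01,0,0],0.2]
    - [[0,0.2,0.9],[-0.01,0,0],0.2]
    - [[0,0.2,0.9],[-0.01,0,0],0.2]
    - [[0,0.2,0.9],[-0.01,0,0],0.2]
    - [[0,0.2,0.9],[-0.01,0,0],0.2]
    - [[0,0.2,0.9],[-0.01,0,0],0.2]
    - [[0,0.2,0.9],[-0.01,0,0],0.2]
    - [[0,0.1,0.5],[0,0,0],0.2]
    - [[0,0,0],[0,0,0],0.2]

```text
time_s: 5.73
position: [0.5644, -0.1639, 0.2081]
orientation: [-1.903, 0.0, -0.005]
ft_force: [0.9, 0.3, -4.1]
finger_gap: 0.0311
finger_force: 63.6
```

```bash
python3 - <<'E'
from h import *
s=get_state(); print(s['joints'].round(3),s['position'].round(3),s['orientation'].round(3))
p,d=snap('scene','s2'); cv2.imwrite('pics/s2c.png',cv2.resize(p[100:300,100:340,::-1],None,fx=3,fy=3))
P=pts('scene',d); 
E
```

```text
[ 0.909  0.993 -0.476  1.393 -0.619  1.564 -0.836] [ 0.564 -0.164  0.208] [-1.903  0.    -0.005]
```

View pics/s2c.png

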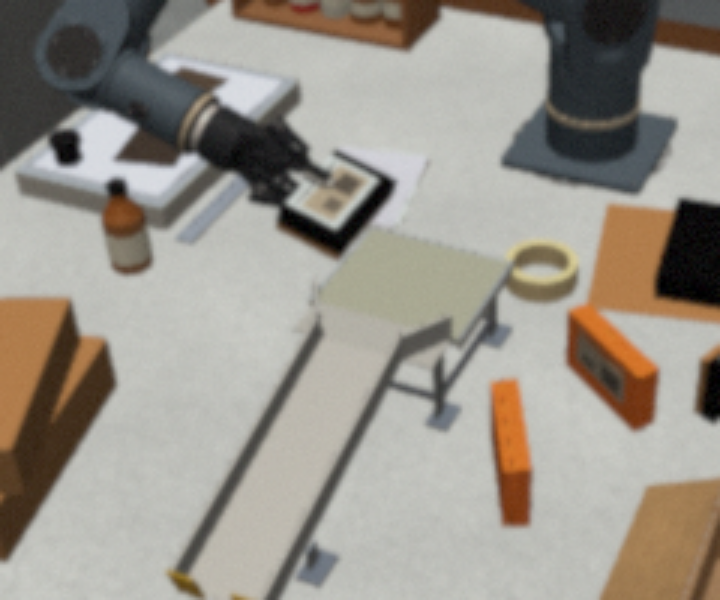

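Box_a is held label up, at crop pixel (340,190), over the board's -y side. I'll lower its far edge onto the board.

Request:
carry_out:
  motion:
    - [[0.04,0.49,0.44],[0,0,0],0.2]
    - [[0.04,0.49,0.44],[0,0,0],0.2]
    - [[0.04,0.49,0.44],[0,0,0],0.2]
    - [[0.04,0.49,0.44],[0,0,0],0.2]
    - [[0.04,0.49,0.44],[0,0,0],0.2]
    - [[0,0,0],[0,0,0],0.2]
    - [[0,0.1,0.03],[0,0,0],0.2]
    - [[0,0.1,0.03],[0,0,0],0.2]
    - [[0,0,0],[0,0,0],0.2]

```text
time_s: 6.53
position: [0.5688, -0.1402, 0.143]
orientation: [-1.902, 0.0, -0.007]
ft_force: [-4.2, -0.2, -5.0]
finger_gap: 0.0311
finger_force: 63.6
```

Request:
carry_out:
  motion:
    - [[0,0.08,0.03],[0,0,0],0.2]
    - [[0,0.08,0.03],[0,0,0],0.2]
    - [[0,0,0],[0,0,0],0.2]

```text
time_s: 6.78
position: [0.5689, -0.1402, 0.1416]
orientation: [-1.9, -0.001, -0.007]
ft_force: [-6.3, -2.9, 5.2]
finger_gap: 0.0308
finger_force: 65.1
```

Request:
carry_out:
  motion:
    - [[0,-0.1,0],[0,0,0],0.42]
    - [[0,-0.1,0],[0,0,0],0.46]
    - [[0,-0.1,0],[0,0,0],0.5]
    - [[0,0,0],[0,0,0],0.5]
    - [[0,0,0],[0,0,0],0.5]

```text
time_s: 7.2
position: [0.5697, -0.1381, 0.1458]
orientation: [-1.902, -0.001, -0.008]
ft_force: [0.5, -1.0, -0.9]
finger_gap: 0.0429
finger_force: 0.8
```

Request:
carry_out:
  motion:
    - [[0,0.1,-0.3],[0,0,0],0.5]
    - [[0,0.1,-0.3],[0,0,0],0.5]
    - [[0,0.1,-0.3],[0,0,0],0.5]
    - [[0,0,0],[0,0,0],0.5]
    - [[0,0.2,0.07],[0,0,0],0.5]
    - [[0,0.2,0.07],[0,0,0],0.5]
    - [[0,0.2,0.07],[0,0,0],0.5]
    - [[0,0,0],[0,0,0],0.5]

```text
time_s: 7.87
position: [0.5688, -0.1565, 0.1317]
orientation: [-1.901, 0.001, -0.007]
ft_force: [-0.1, -0.9, -1.5]
finger_gap: 0.0429
finger_force: 1.0
```

```bash
python3 - <<'E'
from h import *
s=get_state(); 
p,d=snap('scene','s3'); P=pts('scene',d); 
for y in np.arange(-.20,-.04,.012):
    m=(abs(P[...,1]-y)<.004)&(P[...,0]>.5)&(P[...,0]<.64)&(P[...,2]>.09); print(round(y,3),np.percentile(P[m][:,2],[5,50,95]).round(3) if m.sum()>3 else 0)
cv2.imwrite('pics/s3c.png',cv2.resize(p[140:240,150:290,::-1],None,fx=4,fy=4))
E
```

```text
-0.2 [0.119 0.192 0.209]
-0.188 [0.169 0.185 0.199]
-0.176 [0.155 0.172 0.177]
-0.164 [0.141 0.146 0.17 ]
-0.152 [0.141 0.145 0.163]
-0.14 [0.141 0.144 0.148]
-0.128 [0.14  0.144 0.147]
-0.116 [0.138 0.142 0.147]
-0.104 [0.138 0.142 0.145]
-0.092 [0.137 0.14  0.144]
-0.08 [0.105 0.125 0.143]
-0.068 [0.104 0.108 0.112]
-0.056 [0.103 0.107 0.112]
-0.044 [0.104 0.108 0.111]
```

View pics/s3c.png

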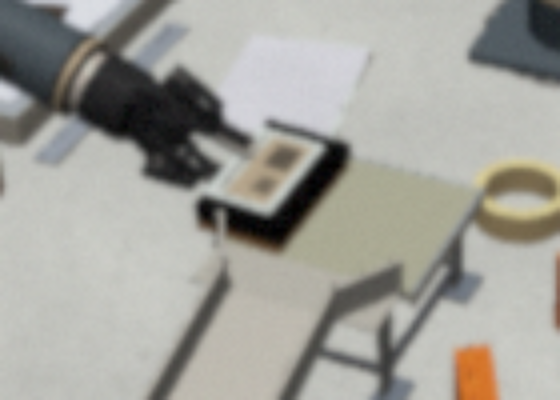

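Request:
carry_out:
  motion:
    - [[0,0.2,0.07],[0,0,0],0.5]
    - [[0,0,0],[0,0,0],0.52]
    - [[0,0.16,-0.47],[0,0,0],0.52]
    - [[0,0.16,-0.47],[0,0,0],0.52]
    - [[0,0.16,-0.47],[0,0,0],0.52]
    - [[0,0.16,-0.47],[0,0,0],0.52]
    - [[0,0.16,-0.47],[0,0,0],0.52]
    - [[0,0.16,-0.47],[0,0,0],0]
    - [[0,0,0],[0,0,0],0]
    - [[0,0,0],[0,0,0],0]
    - [[0,0,0],[0,0,0],0]
    - [[0,0,0],[0,0,0],0]

```text
time_s: 8.92
position: [0.5687, -0.2156, 0.1291]
orientation: [-1.901, -0.0, -0.006]
ft_force: [-0.7, 0.4, 0.7]
finger_gap: 0.0002
finger_force: 0.0
```

```bash
python3 - <<'E'
from h import *
s=get_state(); print(s['joints'].round(3))
p,d=snap('scene','s4'); P=pts('scene',d); print(rect(P,.13,.155,.45,.68,-.19,0))
for y in np.arange(-.20,-.07,.02):
    m=(abs(P[...,1]-y)<.004)&(P[...,0]>.5)&(P[...,0]<.64)&(P[...,2]>.09); print(round(y,3),np.percentile(P[m][:,2],[5,50,95]).round(3) if m.sum()>3 else 0)
p,d=snap('top','t4'); P=pts('top',d); print(rect(P,.13,.155,.45,.68,-.19,0))
E
```

```text
[ 0.924  1.134 -0.443  1.268 -0.558  1.6   -0.791]
(np.int64(626), array([ 588.4, -127.1]), array([179. ,  94.7]), 0.3)
-0.2 0
-0.18 0
-0.16 [0.137 0.14  0.145]
-0.14 [0.137 0.141 0.144]
-0.12 [0.138 0.141 0.144]
-0.1 [0.137 0.14  0.145]
-0.08 [0.105 0.121 0.14 ]
(np.int64(1293), array([ 588.6, -128.6]), array([ 90.8, 181.9]), 89.6)
```

Request:
carry_out:
  motion:
    - [[0.05,-0.19,0.56],[0,0,0],0]
    - [[0.05,-0.19,0.56],[0,0,0],0]
    - [[0.05,-0.19,0.56],[0,0,0],0]
    - [[0.05,-0.19,0.56],[0,0,0],0]
    - [[0,-0.19,0.56],[0,0,0],0]
    - [[0,-0.19,0.56],[0,0,0],0]
    - [[0,-0.19,0.56],[0,0,0],0]
    - [[0,-0.19,0.56],[0,0,0],0]
    - [[0,-0.19,0.56],[0,0,0],0]
    - [[0,-0.19,0.56],[0,0,0],0]
    - [[0,0,0],[0,0,0],0]
    - [[0,0.2,-0.56],[0,0,0],0]
    - [[0,0.2,-0.56],[0,0,0],0]

```text
time_s: 10.1
position: [0.5732, -0.1224, 0.1281]
orientation: [-1.902, 0.0, -0.006]
ft_force: [0.9, -0.8, -0.0]
finger_gap: 0.0002
finger_force: 0.0
```

```bash
python3 - <<'E'
from h import *
for n in('scene','top'):
    p,d=snap(n,n+'5'); P=pts(n,d); print(rect(P,.13,.155,.45,.68,-.099,.05),rect(P,.13,.155,.45,.645,-.11,.05))
E
```

```text
(np.int64(689), array([591.1, -26. ]), array([134.3, 176.1]), 89.2) (np.int64(574), array([573.8, -45.7]), array([ 94.5, 141.9]), 89.0)
(np.int64(1278), array([588.4, -24.6]), array([135.2, 175.7]), 88.0) (np.int64(1215), array([573. , -46.6]), array([ 90.2, 146.5]), 88.0)
```

Request:
carry_out:
  motion:
    - [[-0.5,-0.6,-0.5],[0,0,0],0]
    - [[-0.9,-0.6,-0.5],[0,0,0],0]
    - [[-0.9,-0.6,-0.5],[0,0,0],0]
    - [[-0.9,-0.6,-0.5],[0,0,0],0]
    - [[-0.9,-0.6,-0.5],[0,0,0],0]
    - [[-0.9,-0.6,-0.5],[0,0,0],0]
    - [[-0.9,0,0],[-0.0563,0,0],0]
    - [[0,0,0],[-0.0563,0,0],0]
    - [[0,0,0],[-0.0563,0,0],0]
    - [[0,0,0],[-0.0563,0,0],0]
    - [[0,0,0],[-0.0563,0,0],0]
    - [[0,0,0],[-0.0563,0,0],0]
    - [[0,0,0],[-0.0563,0,0],0]
    - [[0,0,0],[-0.0563,0,0],0]
    - [[0,0,0],[-0.0563,0,0],0]
    - [[0,0,0],[-0.0563,0,0],0]
    - [[0,0,0],[-0.0563,0,0],0]
    - [[0,0,0],[0,0,0],0]

```text
time_s: 11.7
position: [0.4558, -0.1492, 0.2176]
orientation: [3.138, -0.003, 0.002]
ft_force: [-0.1, 0.7, 0.0]
finger_gap: -0.0003
finger_force: 0.0
```

```bash
python3 - <<'E'
from h import *
s=get_state(); print(s['joints'].round(3),s['position'].round(3),s['orientation'].round(3),tool(s,[.465,-.047,.125]))
E
```

```text
[ 0.383  0.305 -0.219  1.954  0.089  0.887 -1.451] [ 0.456 -0.149  0.218] [ 3.138e+00 -3.000e-03  2.000e-03] [ 0.45 -5.12  4.61]
```

Request:
carry_out:
  motion:
    - [[0,-0.85,0],[0,0,0],0]
    - [[0,-0.85,0.4],[0,0,0],0]
    - [[0,-0.85,0.8],[0,0,0],0]
    - [[0,-0.85,0.8],[0,0,0],0]
    - [[0,-0.85,0.8],[0,0,0],0]
    - [[0,-0.85,0.8],[0,0,0],0]
    - [[0,0,0.9],[0,0,0],0]
    - [[0.5,0,0.1],[0,0,0],0]
    - [[0.6,0,0],[0,0,0],0]
    - [[0.6,0,0],[0,0,0],0]
    - [[0.6,0,0],[0,0,0],0]
    - [[0.6,0.02,0],[0,0,0],0]
    - [[0.6,0.02,0],[0,0,0],0]
    - [[0.6,0.02,0],[0,0,0],0]
    - [[0.6,0.02,0],[0,0,0],0]
    - [[0.6,0.02,0],[0,0,0],0]
    - [[0,0,0],[0,0,0],0]

```text
time_s: 13.12
position: [0.5503, -0.0591, 0.1223]
orientation: [3.14, 0.025, -0.011]
ft_force: [-37.2, -4.2, 19.3]
finger_gap: -0.0002
finger_force: 18.6
```

```bash
python3 - <<'E'
from h import *
s=get_state()
p,d=snap('wrist','w6'); P=wpts(d,s)
b=(P[...,2]>.134)&(P[...,2]<.155)&(P[...,0]>.55)&(P[...,0]<.8)&(abs(P[...,1]+.05)<.06)
for x in np.arange(.56,.76,.02):
    m=b&(abs(P[...,0]-x)<.004)
    if m.sum()>3: print(round(x,2),P[m][:,1].min().round(4),P[m][:,1].max().round(4))
E
```

```text
0.56 -0.0941 -0.005
0.58 -0.0941 -0.0037
0.6 -0.093 -0.003
0.62 -0.0926 -0.0018
0.64 -0.0915 -0.0007
0.66 -0.0905 0.0001
0.68 -0.0127 0.0009
```

View pics/w6.png

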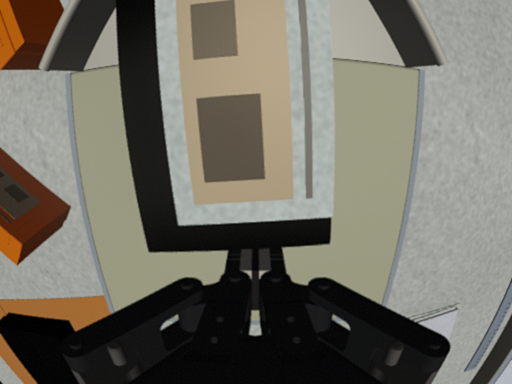

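The box front is pressing on the left (+y) cheek. Its top spans y from -0.093 to about 0 with a slight left yaw. I'll back off and nudge it right from its left side.

Request:
carry_out:
  motion:
    - [[-0.8,0,0],[0,0,0],0]
    - [[-0.8,0,0],[0,0,0],0]
    - [[0,0,-0.9],[0,0,0],0]
    - [[0,0,-0.9],[0,0,0],0]
    - [[0,0,-0.9],[0,0,0],0]
    - [[0.5,-0.9,0],[0,0,0],0]
    - [[0.8,-0.9,0],[0,0,0],0]
    - [[0.8,-0.9,0],[0,0,0],0]
    - [[0.8,-0.9,0],[0,0,0],0]
    - [[0.8,-0.9,0],[0,0,0],0]
    - [[0.8,-0.9,0],[0,0,0],0]
    - [[0,0,0],[0,0,0],0]
    - [[0,0,0],[0,0,0],0]

```text
time_s: 14.25
position: [0.6214, 0.0525, 0.1787]
orientation: [-3.139, 0.0, -0.007]
ft_force: [0.6, 0.1, 0.1]
finger_gap: 0.0003
finger_force: 0.0
```

```bash
python3 - <<'E'
from h import *
s=get_state(); print(s['position'].round(3),s['orientation'].round(3),tool(s,[.632,.05,.123]))
for n in('scene','top'):
    p,d=snap(n,n+'7'); P=pts(n,d); 
    b=(P[...,2]>.13)&(P[...,2]<.155)&(P[...,0]>.5)&(P[...,0]<.8)&(abs(P[...,1]+.05)<.07)
    for x in np.arange(.55,.72,.02):
        m=b&(abs(P[...,0]-x)<.005)
        if m.sum()>3: print(round(x,2),P[m][:,1].min().round(4),P[m][:,1].max().round(4))
E
```

```text
[0.621 0.052 0.179] [-3.139  0.    -0.007] [0.53 0.13 2.78]
0.57 -0.0929 -0.0049
0.59 -0.0927 -0.0026
0.61 -0.0899 -0.0019
0.63 -0.0927 -0.0005
0.65 -0.0902 0.0006
0.67 -0.0868 0.001
0.69 -0.1168 0.0189
0.71 -0.1104 0.0128
0.57 -0.0945 -0.0715
0.59 -0.0941 -0.0648
0.61 -0.0905 -0.0548
0.63 -0.0905 -0.0477
0.65 -0.0901 -0.0409
0.67 -0.0902 -0.0307
0.69 -0.1186 -0.0272
0.71 -0.1088 -0.0369
```

Request:
carry_out:
  motion:
    - [[0.2,0,0.9],[0,0,0],0]
    - [[0.3,0,0.9],[0,0,0],0]
    - [[0,0,0.9],[0,0,0],0]
    - [[0,0.4,0],[0,0,0],0]
    - [[0,0.4,0],[0,0,0],0]
    - [[0,0.4,0],[0,0,0],0]
    - [[0,0.4,0],[0,0,0],0]
    - [[0,0,0],[0,0,0],0]

```text
time_s: 15.02
position: [0.6309, 0.0169, 0.1252]
orientation: [3.141, -0.002, -0.011]
ft_force: [-1.2, -1.4, -1.0]
finger_gap: -0.0003
finger_force: 0.0
```

Request:
carry_out:
  motion:
    - [[0,0.2,0],[0,0,0],0]
    - [[0,0.2,0],[0,0,0],0]
    - [[0,0,0],[0,0,0],0]

```text
time_s: 15.27
position: [0.6305, 0.0117, 0.1243]
orientation: [-3.14, -0.001, -0.008]
ft_force: [-0.0, -1.1, -1.0]
finger_gap: 0.0004
finger_force: 0.0
```

```bash
cat >> h.py <<'E'
def side(z0=.134):
    s=get_state(); p,d=snap('wrist','wx'); P=wpts(d,s)
    b=(P[...,2]>z0)&(P[...,2]<.155)&(P[...,0]>.48)&(P[...,0]<.8)&(P[...,1]<.03)&(P[...,1]>-.12)
    for x in np.arange(.49,.74,.02):
        m=b&(abs(P[...,0]-x)<.004)
        if m.sum()>3: print(round(x,2),P[m][:,1].min().round(4),P[m][:,1].max().round(4))
E
python3 -c "
from h import *
side()"
```

```text
0.59 -0.0947 -0.031
0.61 -0.0935 -0.04
0.63 -0.0919 -0.0019
0.65 -0.0922 -0.0003
0.67 -0.0905 0.0299
0.69 -0.1199 0.0212
0.71 -0.1112 0.0085
0.73 -0.109 0.0034
```

Request:
carry_out:
  motion:
    - [[0,0.2,0],[0,0,0],0]
    - [[0,0.2,0],[0,0,0],0]
    - [[0,0,0],[0,0,0],0]

```text
time_s: 15.57
position: [0.6305, 0.0039, 0.124]
orientation: [-3.14, -0.0, -0.007]
ft_force: [0.6, 1.6, 1.2]
finger_gap: -0.0003
finger_force: 0.6
```

```bash
python3 -c "
from h import *
side()"
```

```text
0.59 -0.1009 -0.0387
0.61 -0.1005 -0.0468
0.63 -0.0999 -0.0097
0.65 -0.099 -0.0083
0.67 -0.0984 0.03
0.69 -0.1199 0.021
0.71 -0.1117 0.008
0.73 -0.109 0.0034
```

Request:
carry_out:
  motion:
    - [[0,-0.8,0],[0,0,0],0]
    - [[0,0,-0.9],[0,0,0],0]
    - [[0,0,-0.9],[0,0,0],0]
    - [[0,0,-0.9],[0,0,0],0]
    - [[-0.9,0.54,0],[0,0,0],0]
    - [[-0.9,0.54,0],[0,0,0],0]
    - [[-0.9,0.54,0],[0,0,0],0]
    - [[-0.9,0.54,0],[0,0,0],0]
    - [[-0.9,0.54,0],[0,0,0],0]
    - [[-0.9,0.54,0],[0,0,0],0]
    - [[0,0,0.9],[0,0,0],0]
    - [[0,0,0.9],[0,0,0],0]
    - [[0,0,0.9],[0,0,0],0]
    - [[0.5,0,0],[0,0,0],0]
    - [[0.5,0,0],[0,0,0],0]
    - [[0.5,0,0],[0,0,0],0]
    - [[0.5,0,0],[0,0,0],0]
    - [[0,0,0],[0,0,0],0]

```text
time_s: 17.12
position: [0.5654, -0.0436, 0.125]
orientation: [-3.14, -0.003, -0.007]
ft_force: [0.5, -0.1, -0.0]
finger_gap: -0.0
finger_force: 0.0
```

```bash
python3 -c "
from h import *
side()"
```

```text
0.57 -0.0566 -0.0293
0.59 -0.1019 -0.0115
0.61 -0.1023 -0.0116
0.63 -0.1027 -0.0119
0.65 -0.1028 -0.0119
0.67 -0.1029 0.03
0.69 -0.12 0.0213
```

Request:
carry_out:
  motion:
    - [[-0.3,0,0],[0,0,0],0]
    - [[0,0.8,0],[0,0,0],0]
    - [[0.4,0,0],[0,0,0],0]
    - [[0.4,0,0],[0,0,0],0]
    - [[0.4,0,0],[0,0,0],0]
    - [[0.4,0,0],[0,0,0],0]

```text
time_s: 17.67
position: [0.5883, -0.0595, 0.1241]
orientation: [-3.14, 0.0, -0.007]
ft_force: [-1.9, 1.1, 1.8]
finger_gap: 0.0002
finger_force: 1.1
```

```bash
python3 -c "
from h import *
side()"
```

```text
0.61 -0.099 -0.0088
0.63 -0.0996 -0.0088
0.65 -0.0996 -0.0092
0.67 -0.1001 0.0299
0.69 -0.12 0.0197
0.71 -0.1124 0.008
```

Request:
carry_out:
  motion:
    - [[0.4,0,0],[0,0,0],0]
    - [[0.4,0,0],[0,0,0],0]
    - [[0.4,0,0],[0,0,0],0]
    - [[0.4,0,0],[0,0,0],0]
    - [[0.4,0,0],[0,0,0],0]
    - [[0.4,0,0],[0,0,0],0]

```text
time_s: 18.22
position: [0.6367, -0.0603, 0.1238]
orientation: [-3.14, -0.0, -0.007]
ft_force: [-0.9, 0.9, 0.5]
finger_gap: 0.0001
finger_force: 0.6
```

Request:
carry_out:
  motion:
    - [[0.4,0,0],[0,0,0],0]
    - [[0.4,0,0],[0,0,0],0]
    - [[0.4,0,0],[0,0,0],0]
    - [[0.4,0,0],[0,0,0],0]
    - [[0,0,0],[0,0,0],0]
    - [[0,0,0],[0,0,0],0]
    - [[0,0,-0.9],[0,0,0],0]
    - [[0,0,-0.9],[0,0,0],0]
    - [[0,0,-0.9],[0,0,0],0]
    - [[0,0,-0.9],[0,0,0],0]

```text
time_s: 19.05
position: [0.6672, -0.0607, 0.1966]
orientation: [-3.14, 0.001, -0.007]
ft_force: [-0.3, -0.3, 0.2]
finger_gap: -0.0004
finger_force: 0.0
```

```bash
python3 - <<'E'
from h import *
s=get_state(); print(s['joints'].round(2))
p,d=snap('scene','s8'); q,d2=snap('top','t8')
a=cv2.resize(p[120:320,120:390,::-1],(400,296)); b=cv2.resize(q[30:210,110:360,::-1],(400,288))
cv2.imwrite('pics/c8.png',np.vstack([a,b]))
P=pts('top',d2); print(rect(P,.075,.1,.38,.6,.26,.42))
m=(abs(P[...,1]-.355)<.12)&(abs(P[...,0]-.486)<.12)&(P[...,2]>.08)&(q[...,0].astype(int)+0<q[...,2]*2.2)
print(rect(np.where(m[...,None],P,9),.075,.1,.38,.6,.26,.45))
E
```

```text
[ 0.15  0.6  -0.22  1.49  0.14  1.07 -1.68]
(np.int64(500), array([516.8, 341.6]), array([ 62.1, 221.9]), 55.1)
(np.int64(267), array([515.7, 343.2]), array([ 60.2, 218.5]), 55.5)
```

View pics/c8.png

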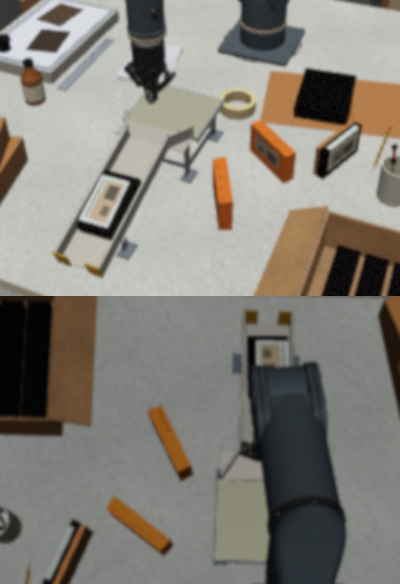

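Request:
carry_out:
  motion:
    - [[0,0,-0.9],[0,0,0],0]
    - [[0,-0.9,-0.9],[0,0,0],0]
    - [[-0.5,-0.97,-0.9],[0,0,0],0]
    - [[-0.75,-0.97,-0.9],[0,0,0],0]
    - [[-0.75,-0.97,-0.5],[0,0,0],0]
    - [[-0.75,-0.97,0],[0,0,0],0]
    - [[-0.75,-0.97,0],[0,0,0],1]
    - [[-0.75,-0.97,0],[0,0,0],1]
    - [[-0.75,-0.97,0],[0,0,0],1]
    - [[-0.75,-0.97,0],[0,0,0],1]
    - [[-0.75,-0.97,0],[0,0,0],1]
    - [[-0.75,-0.97,0],[0,0,0],1]
    - [[-0.75,-0.97,0],[0,0,0],1]
    - [[-0.75,-0.97,0],[0,0,0],1]
    - [[-0.75,-0.97,0],[0,0,0],1]
    - [[-0.75,-0.97,0],[0,0,0],1]
    - [[-0.75,-0.97,0],[0,0,0],1]
    - [[-0.75,-0.97,0],[0,0,0],1]
    - [[0,-0.9,0],[0,0,0.06],1]
    - [[0,0,0],[0,0,0.06],1]

```text
time_s: 20.82
position: [0.4334, 0.2908, 0.278]
orientation: [-3.139, 0.002, -0.247]
ft_force: [0.3, 1.0, 0.3]
finger_gap: 0.0854
finger_force: 0.0
```

```bash
python3 - <<'E'
from h import *
s=get_state(); print(s['joints'].round(3),s['position'].round(3),s['orientation'].round(3))
p,d=snap('wrist','w9'); P=wpts(d,s)
R=lambda *a: print(*rect(P,*a))
R(.083,.1,.38,.6,.24,.46)
m=(P[...,2]>.02)&(P[...,2]<.075)&(P[...,0]>.36)&(P[...,0]<.6)&(P[...,1]>.24)&(P[...,1]<.46)
# side face points: offset from centre along box normal, colours
_,c,_,a=rect(P,.083,.1,.38,.6,.24,.46); print(m.sum(), p[m].mean(0), P[m].mean(0))
p2,d2=snap('scene','s9'); PS=pts('scene',d2); m=(PS[...,2]>.03)&(PS[...,2]<.07)&(PS[...,0]>.44)&(PS[...,0]<.54)&(PS[...,1]>.29)&(PS[...,1]<.42)
print(m.sum(),np.median(p2[m],0),np.percentile(p2[m].mean(1),[10,50,90]),PS[m].mean(0))
E
```

```text
[-0.462  0.314 -0.294  1.759  0.098  1.081 -2.607] [0.433 0.291 0.278] [-3.139e+00  2.000e-03 -2.470e-01]
4367 [522.5 333.1] [ 82.  238.5] 46.4
1073 [59.45945946 43.14631873 32.78657968] [0.50933351 0.32508233 0.04936401]
120 [77.  70.5 60.5] [49.2        69.66666667 81.7       ] [0.4924305  0.38112394 0.04995077]
```

View pics/w9.png

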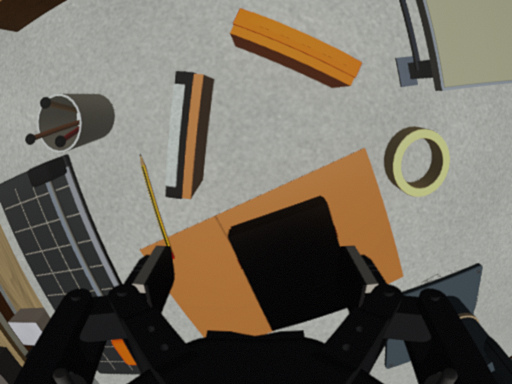

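```bash
python3 - <<'E'
from h import *
s=get_state(); z=np.load('pics/w9.npz'); P=wpts(z['d'],s); Q=np.full_like(P,9); Q[60:205,158:220]=P[60:205,158:220]
print(rect(Q,.082,.1,.3,.7,.2,.5))
E
```

```text
(np.int64(3554), array([491.7, 359.6]), array([ 33.4, 149.8]), 67.4)
```

Request:
carry_out:
  motion:
    - [[0,0,0],[0,0,-0.06],1]
    - [[0,0,0],[0,0,-0.06],1]
    - [[0,0,0],[0,0,-0.06],1]
    - [[0,0,0],[0,0,-0.06],1]
    - [[0,0,0],[0,0,-0.06],1]
    - [[0,0,0],[0,0,-0.06],1]
    - [[0,0,0],[0,0,-0.06],1]
    - [[0,0,0],[0,0,-0.06],1]
    - [[0,0,0],[0,0,-0.06],1]
    - [[0,0,0],[0,0,-0.06],1]
    - [[0,0,0],[0,0,-0.06],1]
    - [[0,0,0],[0,0,-0.06],1]
    - [[0,0,0],[0,0,-0.06],1]
    - [[0,0,0],[0,0,-0.06],1]
    - [[0,0,0],[0,0,-0.06],1]
    - [[0,0,0],[0,0,-0.06],1]
    - [[0,0,0],[0,0,-0.06],1]
    - [[0,0,0],[0,0,-0.06],1]
    - [[0,0,0],[0,0,-0.06],1]
    - [[0,0,0],[0,0,-0.06],1]

```text
time_s: 22.58
position: [0.4355, 0.286, 0.2779]
orientation: [3.141, -0.0, 2.162]
ft_force: [-0.3, -0.3, 0.2]
finger_gap: 0.0854
finger_force: 0.0
```

Request:
carry_out:
  motion:
    - [[0,0,0],[0,0,-0.0585],1]
    - [[0,0,0],[0,0,-0.0585],1]
    - [[0,0,0],[0,0,-0.0585],1]
    - [[0,0,0],[0,0,-0.0585],1]
    - [[0,0,0],[0,0,-0.0585],1]
    - [[-0.24,0.9,0.6],[0,0,0],1]
    - [[-0.24,0.9,0.6],[0,0,0],1]
    - [[-0.24,0.9,0.6],[0,0,0],1]
    - [[-0.24,0.9,0.6],[0,0,0],1]
    - [[-0.24,0.9,0.6],[0,0,0],1]
    - [[0,0,0],[0,0,0],1]
    - [[0,0,0],[0,0,0],1]

```text
time_s: 23.58
position: [0.4927, 0.3599, 0.2171]
orientation: [-3.141, -0.002, 2.741]
ft_force: [-0.6, 0.2, 1.0]
finger_gap: 0.0852
finger_force: 0.0
```

```bash
python3 - <<'E'
from h import *
s=get_state(); print(s['joints'].round(3),s['position'].round(3),s['orientation'].round(3),tool(s,[.4917,.3596,.0585]))
p,d=snap('scene','s10'); P=pts('scene',d); 
m=(P[...,2]>.0)&(P[...,2]<.16)&(abs(P[...,1]+.055)<.06)&(P[...,0]>.72)
h=P[...,2]-(.109-(P[...,0]-.712)*np.tan(.279))
k=m&(h>.025)&(h<.042)&(abs(P[...,1]+.054)<.04); print('box_a x range',np.percentile(P[k][:,0],[2,98]))
E
```

```text
[-0.167  0.615 -0.906  1.616  0.514  1.168 -0.021] [0.493 0.36  0.217] [-3.141e+00 -2.000e-03  2.741e+00] [ 0.02 -0.03  7.93]
box_a x range [0.90793039 1.04963777]
```

Request:
carry_out:
  motion:
    - [[0,0,1],[0,0,0],1]
    - [[0,0,1],[0,0,0],1]
    - [[0,0,1],[0,0,0],1]
    - [[0,0,1],[0,0,0],1]
    - [[0,0,1],[0,0,0],1]
    - [[0,0,1],[0,0,0],1]
    - [[0,0,1],[0,0,0],1]
    - [[0,0,0.9],[0,0,0],1]
    - [[0,0,0],[0,0,0],1]
    - [[0,0,0],[0,0,0],0.2]
    - [[0,0,0],[0,0,0],0.2]
    - [[0,0,0],[0,0,0],0.2]
    - [[0,0,0],[0,0,0],0.2]
    - [[0,0,0],[0,0,0],0.2]
    - [[0,0,0],[0,0,0],0.2]
  force: 60

```text
time_s: 24.88
position: [0.4934, 0.3615, 0.0618]
orientation: [3.138, 0.001, 2.738]
ft_force: [0.4, -0.5, 7.2]
finger_gap: 0.0308
finger_force: 60.0
```

Request:
carry_out:
  motion:
    - [[0,0,-1],[0,0,0],0.2]
    - [[0,0,-1],[0,0,0],0.2]
    - [[0,0,-1],[0,0,0],0.2]
    - [[0,0,-1],[0,0,0],0.2]
    - [[0,0,-1],[0,0,0],0.2]
    - [[0,0,-1],[0,0,0],0.2]
    - [[0,0,-1],[0,0,0],0.2]
    - [[0,0,-1],[0,0,0],0.2]
    - [[0,0,-1],[0,0,0],0.2]
    - [[0,0,-1],[0,0,0],0.2]
    - [[0,0,-1],[0,0,0],0.2]
    - [[0,0,-1],[0,0,0],0.2]
    - [[0,0,0],[0,0,0],0.2]

```text
time_s: 25.97
position: [0.4931, 0.3619, 0.3045]
orientation: [3.135, 0.002, 2.738]
ft_force: [-0.4, 1.4, -1.5]
finger_gap: 0.0311
finger_force: 60.4
```

```bash
python3 - <<'E'
from h import *
s=get_state(); print(s['joints'].round(3),s['position'].round(3),s['orientation'].round(3))
E
```

```text
[-0.153  0.545 -0.941  1.484  0.447  1.332  0.04 ] [0.493 0.362 0.305] [3.135e+00 2.000e-03 2.738e+00]
```

Request:
carry_out:
  motion:
    - [[0,0,0],[0,0,-0.05],0.2]
    - [[0,0,0],[0,0,-0.05],0.2]
    - [[0,0,0],[0,0,-0.05],0.2]
    - [[0,0,0],[0,0,-0.049],0.2]
    - [[-0.12,-1,0],[0,0,0],0.2]
    - [[-0.12,-1,0],[0,0,0],0.2]
    - [[-0.12,-1,0],[0,0,0],0.2]
    - [[-0.12,-1,0],[0,0,0],0.2]
    - [[-0.12,-1,0],[0,0,0],0.2]
    - [[-0.12,-1,0],[0,0,0],0.2]
    - [[-0.12,-1,0],[0,0,0],0.2]
    - [[-0.12,-1,0],[0,0,0],0.2]
    - [[-0.12,-1,0],[0,0,0],0.2]
    - [[-0.12,-1,0],[0,0,0],0.2]
    - [[-0.12,-1,0],[0,0,0],0.2]
    - [[-0.12,-1,0],[0,0,0],0.2]
    - [[-0.12,-1,0],[0,0,0],0.2]
    - [[-0.12,-1,0],[0,0,0],0.2]
    - [[-0.12,-1,0],[0,0,0],0.2]
    - [[-0.12,-1,0],[0,0,0],0.2]

```text
time_s: 27.63
position: [0.5288, 0.039, 0.2992]
orientation: [3.141, -0.001, 3.136]
ft_force: [0.6, -0.1, -3.7]
finger_gap: 0.031
finger_force: 60.3
```

Request:
carry_out:
  motion:
    - [[-0.12,-1,0],[0,0,0],0.2]
    - [[-0.12,-1,0],[0,0,0],0.2]
    - [[-0.12,-1,0],[0,0,0],0.2]
    - [[-0.12,-1,0],[0,0,0],0.2]
    - [[-0.12,-1,0],[0,0,0],0.2]
    - [[-0.12,-1,0],[0,0,0],0.2]
    - [[-0.12,-1,0],[0,0,0],0.2]
    - [[-0.12,-1,0],[0,0,0],0.2]
    - [[-0.12,-1,0],[0,0,0],0.2]
    - [[-0.12,-1,0],[0,0,0],0.2]
    - [[-0.12,-1,0],[0,0,0],0.2]
    - [[-0.12,-1,0],[0,0,0],0.2]
    - [[0,0,0],[0,0,0],0.2]

```text
time_s: 28.72
position: [0.5561, -0.2051, 0.2978]
orientation: [-3.142, -0.002, 3.13]
ft_force: [0.4, -1.8, -3.3]
finger_gap: 0.0311
finger_force: 60.4
```

```bash
python3 - <<'E'
from h import *
s=get_state(); print(s['joints'].round(3),s['position'].round(3),s['orientation'].round(3),tool(s,[.569,-.25,.25]))
E
```

```text
[ 0.922  0.578 -1.104  1.535  0.522  1.356  1.329] [ 0.556 -0.205  0.298] [-3.142e+00 -2.000e-03  3.130e+00] [-0.68 -2.24  2.39]
```

Request:
carry_out:
  motion:
    - [[-0.1,0,0],[-0.05,0,0],0.2]
    - [[-0.1,0,0],[-0.05,0,0],0.2]
    - [[-0.1,0,0],[-0.05,0,0],0.2]
    - [[-0.1,0,0],[-0.05,0,0],0.2]
    - [[-0.1,0,0],[-0.05,0,0],0.2]
    - [[-0.1,0,0],[-0.05,0,0],0.2]
    - [[0,0,0],[0,0,0],0.2]

```text
time_s: 29.3
position: [0.5679, -0.2048, 0.2946]
orientation: [2.534, -0.006, 3.128]
ft_force: [-0.7, -2.1, -5.1]
finger_gap: 0.0312
finger_force: 60.9
```

```bash
python3 - <<'E'
from h import *
s=get_state(); print(s['joints'].round(3),s['position'].round(3),s['orientation'].round(3))
E
```

```text
[ 1.125  0.862 -1.239  1.336  0.195  1.465  1.565] [ 0.568 -0.205  0.295] [ 2.534 -0.006  3.128]
```

Request:
carry_out:
  motion:
    - [[0,0,0],[-0.05,0,0],0.2]
    - [[0,0,0],[-0.05,0,0],0.2]
    - [[0,0,0],[-0.05,0,0],0.2]
    - [[0,0,0],[-0.05,0,0],0.2]
    - [[0,0,0],[-0.05,0,0],0.2]
    - [[0,0,0],[-0.05,0,0],0.2]
    - [[0,0,0],[-0.02,0,0],0.2]
    - [[0,0,0],[0,0,0],0.2]

```text
time_s: 29.97
position: [0.5683, -0.2, 0.2965]
orientation: [1.9, -0.004, 3.136]
ft_force: [0.9, 0.4, -2.6]
finger_gap: 0.0312
finger_force: 61.3
```

```bash
python3 - <<'E'
from h import *
s=get_state(); print(s['joints'].round(3),s['position'].round(3),s['orientation'].round(3),tool(s,[.568,-.140,.150]),tool(s,[.568,-.140,.20]))
print(Ro.from_euler('xyz',s['orientation']).as_matrix().round(3))
E
```

```text
[ 1.209  1.205 -1.338  1.244 -0.092  1.564  1.658] [ 0.568 -0.2    0.296] [ 1.9   -0.004  3.136] [ 0.   -5.96  5.21] [ 0.01 -3.59  4.4 ]
[[-1.     0.006  0.004]
 [ 0.006  0.323  0.946]
 [ 0.004  0.946 -0.323]]
```

Request:
carry_out:
  motion:
    - [[0,-0.5,0.63],[0,0,0],0.2]
    - [[0,-0.5,0.63],[0,0,0],0.2]
    - [[0,-0.5,0.63],[0,0,0],0.2]
    - [[0,-0.5,0.63],[0,0,0],0.2]
    - [[0,-0.5,0.63],[0,0,0],0.2]
    - [[0,-0.5,0.63],[0,0,0],0.2]
    - [[0,-0.5,0.63],[0,0,0],0.2]
    - [[0,0,0],[0,0,0],0.2]

```text
time_s: 30.63
position: [0.568, -0.1365, 0.2036]
orientation: [1.905, -0.001, 3.141]
ft_force: [-1.1, 0.2, -4.2]
finger_gap: 0.0315
finger_force: 61.1
```

```bash
python3 - <<'E'
from h import *
s=get_state(); print(s['joints'].round(3),s['position'].round(3),s['orientation'].round(3),tool(s,[.568,-.140,.146]))
p,d=snap('scene','s11'); P=pts('scene',d); p0=np.load('pics/scene.npz')['d']; 
m=(d>0)&(abs(d-p0)>.03)&(P[...,1]<-.2)&(P[...,0]>0)&(P[...,2]>.02)
for y in np.arange(-.7,-.19,.05):
    k=m&(abs(P[...,1]-y)<.025)
    if k.sum()>5: print(round(y,2),'zmin',np.percentile(P[k][:,2],2).round(3),'x',np.percentile(P[k][:,0],[5,95]).round(2))
E
```

```text
[ 1.19   1.282 -1.303  1.428 -0.032  1.35   1.721] [ 0.568 -0.136  0.204] [ 1.905e+00 -1.000e-03  3.141e+00] [-0.   -2.78  0.78]
-0.55 zmin 0.304 x [0.18 0.4 ]
-0.5 zmin 0.283 x [0.18 0.61]
-0.45 zmin 0.277 x [0.18 0.61]
-0.4 zmin 0.274 x [0.16 0.61]
-0.35 zmin 0.248 x [0.14 0.61]
-0.3 zmin 0.24 x [0.12 0.61]
-0.25 zmin 0.181 x [0.09 0.6 ]
-0.2 zmin 0.179 x [0.08 0.59]
```

Request:
carry_out:
  motion:
    - [[0,-0.55,0.155],[0,0,0],0.2]
    - [[0,-0.55,0.155],[0,0,0],0.2]
    - [[0,-0.55,0.155],[0,0,0],0.2]
    - [[0,-0.55,0.155],[0,0,0],0.2]
    - [[0,-0.55,0.155],[0,0,0],0.2]
    - [[0,0,0],[0,0,0],0.2]
    - [[0,-0.08,0.03],[0,0,0],0.2]
    - [[0,0,0],[0,0,0],0.2]

```text
time_s: 31.35
position: [0.569, -0.1421, 0.146]
orientation: [1.9, 0.0, 3.136]
ft_force: [-0.3, -0.6, -3.1]
finger_gap: 0.0309
finger_force: 61.3
```

Request:
carry_out:
  motion:
    - [[0,-0.08,0.03],[0,0,0],0.2]
    - [[0,-0.08,0.03],[0,0,0],0.2]
    - [[0,0,0],[0,0,0],0.2]

```text
time_s: 31.6
position: [0.5695, -0.142, 0.1441]
orientation: [1.899, 0.001, 3.135]
ft_force: [0.8, -1.6, 3.9]
finger_gap: 0.031
finger_force: 61.6
```

Contact. Release as before, lowering the near edge with the lower finger.

Request:
carry_out:
  motion:
    - [[0,-0.03,0.01],[0,0,0],0.2]
    - [[0,0.1,0],[0,0,0],0.42]
    - [[0,0.1,0],[0,0,0],0.46]
    - [[0,0.1,0],[0,0,0],0.5]
    - [[0,0,0],[0,0,0],0.5]
    - [[0,0,0],[0,0,0],0.5]
    - [[0,-0.1,-0.28],[0,0,0],0.5]
    - [[0,-0.1,-0.28],[0,0,0],0.5]
    - [[0,-0.1,-0.28],[0,0,0],0.5]
    - [[0,0,0],[0,0,0],0.5]
    - [[0,-0.2,0.07],[0,0,0],0.5]
    - [[0,-0.2,0.07],[0,0,0],0.5]
    - [[0,-0.2,0.07],[0,0,0],0.5]
    - [[0,-0.2,0.07],[0,0,0],0.5]
    - [[0,0,0],[0,0,0],0.5]

```text
time_s: 32.85
position: [0.5686, -0.1576, 0.1291]
orientation: [1.9, -0.001, 3.136]
ft_force: [-0.5, 0.4, -2.6]
finger_gap: 0.0429
finger_force: 0.7
```

```bash
cat >> h.py <<'E'
def prof():
    p,d=snap('scene','sx'); P=pts('scene',d)
    for y in np.arange(-.18,-.05,.015):
        m=(abs(P[...,1]-y)<.004)&(P[...,0]>.5)&(P[...,0]<.64)&(P[...,2]>.09); print(round(y,3),np.percentile(P[m][:,2],[5,50,95]).round(3) if m.sum()>3 else 0)
E
python3 -c "
from h import *
prof()"
```

```text
-0.18 [0.155 0.173 0.183]
-0.165 [0.138 0.144 0.168]
-0.15 [0.134 0.143 0.156]
-0.135 [0.115 0.142 0.145]
-0.12 [0.112 0.141 0.146]
-0.105 [0.136 0.14  0.144]
-0.09 [0.107 0.139 0.143]
-0.075 [0.106 0.109 0.114]
-0.06 [0.104 0.108 0.111]
```

Request:
carry_out:
  motion:
    - [[0,-0.15,0.05],[0,0,0],0.5]
    - [[0,0,0],[0,0,0],0.52]
    - [[0,-0.16,-0.47],[0,0,0],0.52]
    - [[0,-0.16,-0.47],[0,0,0],0.52]
    - [[0,-0.16,-0.47],[0,0,0],0.52]
    - [[0,-0.16,-0.47],[0,0,0],0.52]
    - [[0,-0.16,-0.47],[0,0,0],0.52]
    - [[0,-0.16,-0.47],[0,0,0],0]
    - [[0,0,0],[0,0,0],0]
    - [[0,0,0],[0,0,0],0]
    - [[0,0,0],[0,0,0],0]
    - [[0,0,0],[0,0,0],0]

```text
time_s: 33.9
position: [0.5685, -0.2168, 0.1276]
orientation: [1.9, 0.0, 3.137]
ft_force: [-0.6, 0.8, -1.0]
finger_gap: 0.0002
finger_force: 0.0
```

```bash
python3 - <<'E'
from h import *
s=get_state(); print(tool(s,[.57,-.105,.128]))
prof()
for n in('scene','top'):
    p,d=snap(n,n+'12'); P=pts(n,d); print(rect(P,.13,.155,.45,.645,-.19,.0))
E
```

```text
[-0.05  1.83  5.28]
-0.18 0
-0.165 [0.124 0.14  0.144]
-0.15 [0.136 0.141 0.143]
-0.135 [0.125 0.14  0.145]
-0.12 [0.116 0.141 0.145]
-0.105 [0.13  0.14  0.143]
-0.09 [0.106 0.139 0.143]
-0.075 [0.105 0.108 0.112]
-0.06 [0.105 0.107 0.112]
(np.int64(610), array([ 567.6, -127.9]), array([ 93.4, 154.7]), 89.5)
(np.int64(1272), array([ 563.9, -128.2]), array([ 90.6, 150.4]), 89.8)
```

Request:
carry_out:
  motion:
    - [[0,0.183,0.536],[0,0,0],0]
    - [[0,0.183,0.536],[0,0,0],0]
    - [[0,0.183,0.536],[0,0,0],0]
    - [[0,0.183,0.536],[0,0,0],0]
    - [[0,0.183,0.536],[0,0,0],0]
    - [[0,0.183,0.536],[0,0,0],0]
    - [[0,0.183,0.536],[0,0,0],0]
    - [[0,0.183,0.536],[0,0,0],0]
    - [[0,0.183,0.536],[0,0,0],0]
    - [[0,0.183,0.536],[0,0,0],0]
    - [[0,0,0],[0,0,0],0]
    - [[0,-0.2,-0.56],[0,0,0],0]
    - [[0,-0.2,-0.56],[0,0,0],0]
    - [[0,0,0],[0,0,0],0]

```text
time_s: 35.22
position: [0.5698, -0.1306, 0.1265]
orientation: [1.901, -0.0, 3.132]
ft_force: [0.1, -0.4, -0.1]
finger_gap: -0.0001
finger_force: 0.0
```

```bash
python3 - <<'E'
from h import *
for n in('scene','top'):
    p,d=snap(n,n+'13'); P=pts(n,d); print(rect(P,.13,.155,.45,.645,-.11,.05))
E
```

```text
(np.int64(643), array([567.8, -53.1]), array([ 94.6, 153.7]), 90.0)
(np.int64(1282), array([563., -54.]), array([150.2,  88.4]), 1.1)
```

Request:
carry_out:
  motion:
    - [[0.5,0.6,-0.5],[0,0,0],0]
    - [[0.9,0.6,-0.5],[0,0,0],0]
    - [[0.9,0.6,-0.5],[0,0,0],0]
    - [[0.9,0.6,-0.5],[0,0,0],0]
    - [[0.9,0.6,-0.5],[0,0,0],0]
    - [[0.9,0.6,-0.5],[0,0,0],0]
    - [[0.9,0,0],[0.0563,0,0],0]
    - [[0,0,0],[0.0563,0,0],0]
    - [[0,0,0],[0.0563,0,0],0]
    - [[0,0,0],[0.0563,0,0],0]
    - [[0,0,0],[0.0563,0,0],0]
    - [[0,0,0],[0.0563,0,0],0]
    - [[0,0,0],[0.0563,0,0],0]
    - [[0,0,0],[0.0563,0,0],0]
    - [[0,0,0],[0.0563,0,0],0]
    - [[0,0,0],[0.0563,0,0],0]
    - [[0,0,0],[0.0563,0,0],0]
    - [[0,0,0],[0,0,0],0]

```text
time_s: 36.82
position: [0.4509, -0.1552, 0.2172]
orientation: [-3.136, 0.003, -3.137]
ft_force: [0.2, 1.3, 0.7]
finger_gap: 0.0001
finger_force: 0.0
```

```bash
python3 - <<'E'
from h import *
s=get_state(); print(s['joints'].round(3),s['position'].round(3),s['orientation'].round(3),tool(s,[.465,-.054,.125]))
E
```

```text
[ 1.004  0.466 -1.108  1.943  0.495  1.032  1.248] [ 0.451 -0.155  0.217] [-3.136e+00  3.000e-03 -3.137e+00] [-0.71  5.08  4.58]
```

Request:
carry_out:
  motion:
    - [[0,0.85,0],[0,0,0],0]
    - [[0,0.85,0.4],[0,0,0],0]
    - [[0,0.85,0.8],[0,0,0],0]
    - [[0,0.85,0.8],[0,0,0],0]
    - [[0,0.85,0.8],[0,0,0],0]
    - [[0,0.85,0.8],[0,0,0],0]
    - [[0,0,0.9],[0,0,0],0]
    - [[-0.5,0,0.1],[0,0,0],0]
    - [[-0.5,0,0],[0,0,0],0]
    - [[-0.5,0,0],[0,0,0],0]
    - [[-0.5,0,0],[0,0,0],0]
    - [[-0.5,0,0],[0,0,0],0]
    - [[-0.5,0,0],[0,0,0],0]
    - [[0,0,0],[0,0,0],0]

```text
time_s: 37.98
position: [0.5142, -0.0588, 0.1234]
orientation: [3.138, 0.002, 3.135]
ft_force: [0.4, -0.1, 0.1]
finger_gap: 0.0
finger_force: 0.0
```

```bash
cat >> h.py <<'E'
def edges():
    p,d=snap('scene','sx'); P=pts('scene',d)
    b=(P[...,2]>.132)&(P[...,2]<.15)&(P[...,0]>.5)&(P[...,0]<.8)&(abs(P[...,1]+.05)<.07)
    for x in np.arange(.51,.74,.02):
        m=b&(abs(P[...,0]-x)<.006)
        if m.sum()>3: print(round(x,2),P[m][:,1].min().round(4),P[m][:,1].max().round(4))
E
python3 -c "
from h import *
edges()"
```

```text
0.51 -0.0477 -0.0425
0.53 -0.0972 -0.0094
0.55 -0.0977 -0.0073
0.57 -0.0984 -0.0075
0.59 -0.0979 -0.009
0.61 -0.1007 -0.0057
0.63 -0.0968 -0.0073
0.65 -0.0967 -0.0071
0.67 -0.0991 -0.0076
0.69 -0.1161 0.0188
0.71 -0.112 0.0088
0.73 -0.1077 0.0035
```

Request:
carry_out:
  motion:
    - [[-0.4,0.1,0],[0,0,0],0]
    - [[-0.4,0.1,0],[0,0,0],0]
    - [[-0.4,0,0],[0,0,0],0]
    - [[-0.4,0,0],[0,0,0],0]
    - [[-0.4,0,0],[0,0,0],0]
    - [[-0.4,0,0],[0,0,0],0]
    - [[-0.4,0,0],[0,0,0],0]

```text
time_s: 38.62
position: [0.5683, -0.0551, 0.1229]
orientation: [3.139, -0.0, 3.136]
ft_force: [-2.3, -0.3, 2.0]
finger_gap: 0.0002
finger_force: 1.2
```

```bash
python3 -c "
from h import *
edges()"
```

```text
0.57 -0.0682 -0.0393
0.59 -0.0937 -0.0053
0.61 -0.0958 -0.0045
0.63 -0.096 -0.0046
0.65 -0.0973 -0.0047
0.67 -0.0955 -0.0064
0.69 -0.1195 0.0192
0.71 -0.114 0.0102
0.73 -0.1101 0.005
```

Request:
carry_out:
  motion:
    - [[-0.4,0,0],[0,0,0],0]
    - [[-0.4,0,0],[0,0,0],0]
    - [[-0.4,0,0],[0,0,0],0]
    - [[-0.4,0,0],[0,0,0],0]
    - [[-0.4,0,0],[0,0,0],0]

```text
time_s: 39.08
position: [0.6085, -0.0555, 0.1229]
orientation: [3.139, 0.0, 3.136]
ft_force: [-0.5, -0.5, 0.4]
finger_gap: 0.0003
finger_force: 0.3
```

Request:
carry_out:
  motion:
    - [[-0.4,0,0],[0,0,0],0]
    - [[-0.4,0,0],[0,0,0],0]
    - [[-0.4,0,0],[0,0,0],0]
    - [[-0.4,0,0],[0,0,0],0]
    - [[-0.4,0,0],[0,0,0],0]
    - [[-0.4,0,0],[0,0,0],0]
    - [[-0.4,0,0],[0,0,0],0]
    - [[0,0,0],[0,0,0],0]
    - [[0,0,-0.9],[0,0,0],0]
    - [[0,0,-0.9],[0,0,0],0]
    - [[0,0,-0.9],[0,0,0],0]
    - [[0,0,-0.9],[0,0,0],0]
    - [[0.9,0,-0.9],[0,0,0],0]
    - [[0.9,0,0],[0,0,0],0]
    - [[0.9,0,0],[0,0,0],0]
    - [[0.9,0,0],[0,0,0],0]
    - [[0,0,0],[0,0,0],0]
    - [[0,0,0],[0,0,0],0]

```text
time_s: 40.58
position: [0.5911, -0.056, 0.2133]
orientation: [3.14, 0.0, 3.136]
ft_force: [0.2, 0.9, -0.4]
finger_gap: -0.0003
finger_force: 0.0
```

```bash
python3 - <<'E'
from h import *
p,d=snap('scene','s20'); P=pts('scene',d)
h=(P[...,2]-(.107-(P[...,0]-.712)*np.tan(.279)))
for x in np.arange(.69,1.06,.02):
    m=(abs(P[...,0]-x)<.006)&(abs(P[...,1]+.054)<.04)&(h>-.02)&(h<.08)
    if m.sum()>2: print(round(x,2),np.percentile(h[m],[10,50,90]).round(3),p[m].mean().round())
# bystanders: compare depth with start, away from arm/boxes
z=np.load('pics/scene.npz'); D=(z['d']>0)&(d>0)&(abs(z['d']-d)>.015)
P0=pts('scene',z['d']); k=D&(P0[...,2]>.0)&(P0[...,2]<.2)&(P0[...,0]>.05)&(P[...,2]<.15)
n,l,st,c=cv2.connectedComponentsWithStats(k.astype(np.uint8)); print([(st[i].tolist(),P0[l==i].mean(0).round(2)) for i in range(1,n) if st[i][4]>15])
E
```

```text
0.69 [-0.008 -0.006 -0.002] 174.0
0.71 [-0.002  0.001  0.003] 177.0
0.73 [-0.002  0.002  0.005] 165.0
0.77 [0.03  0.034 0.039] 79.0
0.79 [0.031 0.035 0.038] 152.0
0.81 [0.032 0.035 0.04 ] 132.0
0.83 [0.032 0.035 0.038] 146.0
0.85 [0.033 0.036 0.039] 143.0
0.87 [0.032 0.035 0.038] 154.0
0.89 [0.03  0.035 0.038] 100.0
0.91 [0.031 0.034 0.037] 33.0
0.93 [0.032 0.035 0.039] 152.0
0.95 [0.032 0.035 0.038] 124.0
0.97 [0.031 0.035 0.039] 130.0
0.99 [0.032 0.035 0.039] 138.0
1.01 [0.032 0.035 0.038] 137.0
1.03 [-0.016  0.034  0.038] 142.0
1.05 [-0.013  0.013  0.038] 119.0
[([183, 161, 21, 39, 463], array([ 0.5 , -0.29,  0.06])), ([332, 202, 32, 38, 668], array([0.51, 0.36, 0.06])), ([161, 217, 65, 84, 2213], array([ 0.89, -0.07,  0.06]))]
```

Both boxes lie flat on the slope, end to end, with bright label faces on top. Only the boxes have changed place on the bench. Next I'll let things settle and hand in.

Request:
carry_out:
  motion:
    - [[0,0,-0.5],[0,0,0],0]
    - [[0,0,0],[0,0,0],0]
    - [[0,0,0],[0,0,0],0]
    - [[0,0,0],[0,0,0],0]
    - [[0,0,0],[0,0,0],0]
    - [[0,0,0],[0,0,0],0]

```text
time_s: 41.13
position: [0.5916, -0.0556, 0.2227]
orientation: [3.139, -0.0, 3.136]
ft_force: [0.7, -0.1, 0.5]
finger_gap: 0.0003
finger_force: 0.0
```

```bash
python3 -c "
from workcell import *
print(close_job())"
```

```text
the job is handed in; nothing more can be done
None
```

Job handed in at about 41 s: both plate boxes lie flat on the chute slope, one behind the other, labels up, with nothing else on the bench moved; box_b's label faced +y at the start, not -y as listed, and box_a briefly jammed on a cheek (about 37 N from the fingers) before I straightened it.

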